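# Take the finished guitar neck block out of the bench vise

## Robot

A 6-joint arm with a two-finger parallel gripper is mounted at the origin on the work surface. World frame = base frame: x ahead of the robot, y to its left, z up, the work surface at z = 0. Lengths are in m, angles in degrees, forces in N, time in s.
With the tool pointing down it reaches from about 0.3 to 0.825 m from the base axis. Payload 5.4 kg.
Tool frame: the origin (TCP) lies at the very end of the fingers, on their centre line; the grasp point (between the pads) lies 19 mm behind it; z points along the fingers, y is the line along which they close (so a half turn about z gives the same grasp; the last joint's range is limited). The gripper opens to 92 mm and grips with 3 to 60 N. Pads are 20 mm wide; open, the fingers measure 128 mm over their backs; the gripper's body (75 mm by 189 mm) begins 69 mm behind the grasp point.
Start: joints at [62.16, 9.076, 91.501, -0, 79.423, -12.038], TCP at [0.157, 0.553, 0.215] pointing down, gripper open.
Joint ranges: [-166.64, 166.64], [-54.1, 131.32], [10.49, 154.53], [-73.88, 253.88], [9.74, 151.15], [-171.62, 171.62]. Speed limits (degrees/s): [147.25, 147.25, 180, 180, 180, 180].

## Interface

Orientations are given as a 3x3 rotation matrix whose columns are the frame's x, y, z axes.
In Python, from rig import sensors, viewer, workorder, spotter gives the robot as it stands.
- The arm moves only by the shell command python3 -m creep 'ROWS'. ROWS is JSON, a list of rows, each a list of 3 entries, a list of its own where there are three numbers: the turn, a rotation vector about the world's x, y, z in rad, then the shift along the world's x, y, z in mm, then the closure, from 0 (fully open) to 1 (shut). A call has 1 to 20 rows; each row is the pose to reach, as a shift and turn from the pose commanded when the call began; what a row does not reach only later rows make up. A row lasts 1/10 s, in which the tool goes at most 50 mm and 8.59 degrees, less where a joint would pass 70% of its speed; a pose out of reach is approached as far as the arm can. A call with a gripper value outside its range is refused whole. The fingers move at their own pace and stop on an object; the grip force is fixed at half the most. Time passes only in rows, so rows that repeat a pose let the fingers close. It gives the time, the measured TCP pose, the force, the opening and the grip force at its end, in the units of the state.
- sensors.sense(): the state, without advancing time (a new reading comes with each control period).
- viewer.camera(name): name is "scene" or "top" or "wrist"; returns a dict with "img" (384x512x3 uint8, blue, green, red), "z_map" (384x512 float32, m along the optical axis (not along the pixel's ray), 0 where there is no reading), "intrinsics" (3x3 intrinsics, pixels), "k1" (the pictures are not rectified: a ray, as slopes to the right and down, at radius r is drawn at 1 + k1 r^2 times it, then the intrinsics apply), "view" (4x4, takes a point from world to camera coordinates); the wrist camera has in their place "tool_from_camera" (4x4, takes a point from camera to tool coordinates, whose origin is the TCP and whose axes are the flange's). Camera axes: x right, y up, looking along -z (the intrinsics and any distortion apply to the point x, -y, -z); pixel columns grow to the right and rows downward; lengths in m; the calibration is good to about 2 mm. A picture is of the moment at which its call begins: read the wrist's pose just before it.
- workorder.job_done(): hands the job in; it is judged then, once.
Trained networks look in a picture, given as the dict that the camera call returned (one of the last four; its "shot" number tells which), for a name from the list of things; names that differ only in an ending like _2 or _b are one class to them, and where a whole thing is asked for, a point or a joint stands for the part that bears it (a point fixed in the world has none). Each returns a list of dicts, best first, with "p" (0 to 1); they miss things now and then, are a little off and sometimes report something else, mostly with a low value. They report only what shows in the picture. A call takes as long as a camera call. They do not tell look-alikes from the thing itself.
- spotter.trace(label, picture): "pixels" (384x512 bool, what is visible of it) and "extent" ([left, top, right, bottom] in pixels, round what is visible of it).
The state is a dict: "time": time; "joints": joint angles; "dq": joint speeds; "effort": joint torques, N m; "position": TCP position; "tool_rot": TCP orientation; "contact_force": force on the tool from outside, world axes, zero at the start; "torque": the same for the moment, N m; "width": opening from 0.0 (shut) to 1.0 (fully open); "gripper_force": force on a finger pad.
Only numpy, scipy, OpenCV 4.12 (cv2) and the standard library are available. Lean on these libraries where they do the work, as an engineer would, in place of code of your own. Each camera call takes 0.05 s, during which the arm holds its last target. There are 200 camera calls.

## Task

The guitar neck block clamped in the bench vise is finished. Slide the vise's moving jaw wide open by its upright handle so that the block's foot is free, then lift the block out and stand it upright on its foot in the low plywood tray, lowering it gently rather than dropping it, and let go. Leave the jaw wide open.

Things in the scene. Friction and masses are not known exactly. Their poses are not given: they have to be found in the camera images.
- jaw (a joint): Travel of the vise's moving jaw, m: about 0 clamped, 0.060 at the open stop. It slides level, straight away from the block along the vise's -x, roughly towards the robot; about 4 N moves it and it stays where left. The block's foot lies under it: the block lifts only once the jaw is back more than 25 mm.
- jaw_handle (a point): Top centre of the jaw's upright round wooden handle, 27 mm diameter, 52 mm high, for pinching from above; it moves with the jaw. Axes as the vise: the jaw opens along -x; jaws 120 mm wide along y. Both jaws' tops are 80 mm above the bench; the handle's and the clamped block's tops about 130 mm. Clamped, the handle's axis is 72 mm to the -x side of the block's origin.
- block: Finished neck block, dark wood, L-shaped: post 40 (x) by 56 (y) by 100 mm high, foot 15 high, 56 wide, sticking out 25 mm to -x at the bottom; 0.17 kg. Origin: centre of the post's underside, z up. Starts on the vise's bed 30 mm above the bench, axes as the vise, top 50 mm above the jaws, the fixed jaw at its +x side, 20 mm high rails beside its foot. The paler plain block on the bench is not it.
- tray: Low open plywood tray, fixed to the bench left or right of the vise: outside 200 (x) by 160 (y) by 26 mm high, walls and floor 6 mm thick. Origin: centre of its underside, z up. The small deep square bin (130 mm wide, 85 mm high) on the vise's other side is for offcuts: not this.
Mind the look-alikes: they are no part of the job. What is shaped like the block but red is not meant.

How it is judged:
By the outcome, as a careful person would: the job done as asked, in the order asked, and still so for the second after the job is handed in, with the robot touching nothing.
It also fails if it takes over 51 s, if anything falls off the work surface, if the arm or the gripper's body presses on something with over 40 N, if the wrist force passes 120 N, or if a joint passes its speed limit or range.

## Working session

There is one attempt and no reset: what is moved stays moved. The work goes in short steps, Python scripts to look and compute and a shell command to move; the robot and the scene stay as the last step left them, time stands still between calls to the robot, and variables do not carry over. Pictures are saved under pics/ and viewed, at most 10 in all, crops included, and the job is handed in when it is done.

```bash
ls; mkdir -p pics; cat > h.py <<'E'
import numpy as np, cv2
from rig import sensors, viewer, workorder, spotter
def cloud(c, state=None):
    """world xyz per pixel, (384,512,3), nan where no depth"""
    K=np.array(c["intrinsics"]); z=c["z_map"].astype(float)
    v,u=np.mgrid[:z.shape[0],:z.shape[1]].astype(float)
    dx=(u-K[0,2])/K[0,0]; dy=(v-K[1,2])/K[1,1]; x,y=dx.copy(),dy.copy()
    for _ in range(20):
        f=1+c["k1"]*(x*x+y*y); x,y=dx/f,dy/f
    z=np.where(z>0,z,np.nan)
    P=np.stack([x*z,-y*z,-z,np.ones_like(z)],-1)
    if "view" in c: M=np.linalg.inv(np.array(c["view"]))
    else:
        T=np.eye(4); T[:3,:3]=state["tool_rot"]; T[:3,3]=state["position"]
        M=T@np.array(c["tool_from_camera"])
    return (P@M.T)[...,:3]
E
python3 - <<'E'
from h import *
s=sensors.sense(); print(s)
for n in("top","scene"):
    c=viewer.camera(n); im=c["img"].copy(); W=cloud(c)
    np.savez(f"{n}.npz",W=W,img=c["img"])
    for l,col in(("jaw_handle",(0,255,0)),("block",(0,0,255)),("tray",(255,0,0))):
        for d in spotter.trace(l,c)[:4]:
            m=d["pixels"]; p=W[m]; e=[int(a) for a in d["extent"]]
            print(n,l,round(d["p"],2),e,np.round(np.nanmedian(p,0),3),np.round(np.nanpercentile(p,[2,98],axis=0),3).tolist())
            cv2.rectangle(im,e[:2],e[2:],col,1)
    cv2.imwrite(f"pics/{n}.png",im)
E
```

```text
pics
{'time': 0.0, 'joints': array([ 6.21586725e+01,  9.11146767e+00,  9.15722728e+01,  3.14377461e-04,
        7.94237374e+01, -1.20378750e+01]), 'dq': array([-0.0396413 , -0.06180769,  0.02325009, -0.11263082, -0.03058265,
       -0.03186351]), 'effort': array([ 1.96726825e-03, -3.85572624e+01, -3.22110665e+01,  7.03491457e-02,
        3.78782919e-02, -1.26549548e-04]), 'position': array([0.15631166, 0.5526892 , 0.21362966]), 'tool_rot': array([[-9.62201135e-01,  2.72338393e-01, -8.80833585e-04],
       [ 2.72339529e-01,  9.62199791e-01, -1.65618355e-03],
       [ 3.96495526e-04, -1.83346749e-03, -9.99998241e-01]]), 'contact_force': array([-0.04548788,  0.08095333, -0.17285503]), 'torque': array([ 0.01397745, -0.00471544,  0.01709158]), 'gripper_force': 0.0, 'width': 0.9975771649403183}
top jaw_handle 0.59 [256, 208, 309, 241] [ 0.544 -0.04   0.079] [[0.5, -0.094, 0.075], [0.57, 0.015, 0.132]]
top block 0.83 [330, 143, 361, 181] [ 0.686 -0.187  0.095] [[0.654, -0.223, 0.009], [0.718, -0.157, 0.102]]
top block 0.8 [244, 119, 278, 158] [0.74  0.014 0.094] [[0.711, -0.021, 0.01], [0.7
[... 172 characters left out ...]
107 0.097] [[0.577, 0.074, 0.011], [0.641, 0.14, 0.102]]
top tray 0.72 [350, 217, 420, 300] [ 0.453 -0.297  0.006] [[0.36, -0.371, 0.002], [0.551, -0.215, 0.027]]
top tray 0.66 [268, 188, 296, 208] [ 0.59  -0.036  0.129] [[0.571, -0.06, 0.045], [0.611, -0.009, 0.133]]
scene jaw_handle 0.75 [246, 160, 271, 203] [ 0.535 -0.022  0.078] [[0.504, -0.068, 0.054], [0.57, 0.02, 0.131]]
scene block 0.65 [185, 219, 213, 252] [0.759 0.033 0.076] [[0.721, -0.001, -0.0], [0.786, 0.053, 0.1]]
scene block 0.65 [168, 160, 199, 195] [ 0.705 -0.172  0.063] [[0.658, -0.213, -0.002], [0.728, -0.156, 0.101]]
scene tray 0.59 [197, 112, 272, 162] [ 0.462 -0.296  0.006] [[0.362, -0.373, 0.0], [0.56, -0.212, 0.026]]
```

```bash
python3 - <<'E'
from h import *
d=np.load("top.npz"); W=d["W"]
cv2.imwrite("pics/topc.png",cv2.resize(cv2.imread("pics/top.png")[90:310,170:440],None,fx=2.7,fy=2.7))
x,y,z=[W[...,i] for i in range(3)]
def rect(m,n):
    p=W[m][:,:2].astype(np.float32); 
    print(n,len(p),cv2.minAreaRect(p),np.round(np.median(p,0),4),np.median(z[m]))
near=(abs(y+.036)<.06)&(x>.48)&(x<.66)
rect(near&(z>.12)&(z<.14)&(x>.565),"post top")
rect(near&(z>.12)&(z<.14)&(x<.54),"handle top")
rect(near&(z>.07)&(z<.087)&(x<.566),"moving jaw top")
rect(near&(z>.07)&(z<.087)&(x>.59),"fixed jaw top")
rect((x>.34)&(x<.58)&(y<-.2)&(y>-.39)&(z>.018)&(z<.032),"tray rim")
rect((x>.34)&(x<.58)&(y<-.2)&(y>-.39)&(z>.003)&(z<.012),"tray floor")
m=(z>.03)&(x>.25)&(y<-.08); rect(m,"obst right")
E
```

```text
post top 450 ((0.5924517512321472, -0.035494089126586914), (0.03978172689676285, 0.05586251616477966), 3.9554550647735596) [ 0.5925 -0.0357] 0.1290446017932812
handle top 113 ((0.5178157091140747, -0.04129943251609802), (0.02448943257331848, 0.024479825049638748), 89.60569763183594) [ 0.5189 -0.0423] 0.13056039379481166
moving jaw top 893 ((0.5311957001686096, -0.038343414664268494), (0.06820235401391983, 0.11546827107667923), 0.16391393542289734) [ 0.5443 -0.0371] 0.07914629185658517
fixed jaw top 573 ((0.6278682947158813, -0.03584395349025726), (0.02939634583890438, 0.11738813668489456), 3.894101142883301) [ 0.6289 -0.0347] 0.07902180146457383
tray rim 794 ((0.4556737244129181, -0.29396066069602966), (0.19985349476337433, 0.16293463110923767), 2.0111241340637207) [ 0.4568 -0.2998] 0.024748563326075557
tray floor 4115 ((0.460083544254303, -0.29549533128738403), (0.23738688230514526, 0.18830648064613342), 0.3007633090019226) [ 0.4534 -0.2969] 0.005816792020027384
obst right 2078 ((0.5743498802185059, -0.21009913086891174), (0.2754916250705719, 0.4093833267688751), 83.29708099365234) [ 0.6994 -0.1946] 0.09643391964749959
```

View pics/topc.png

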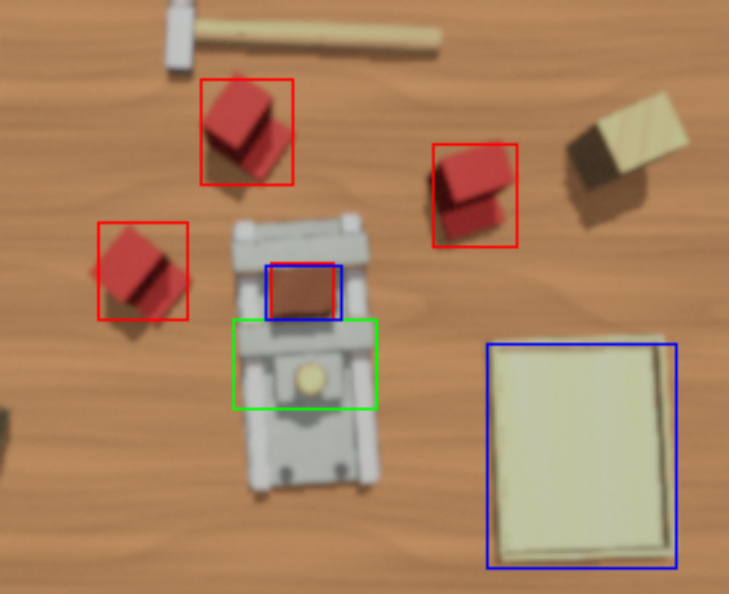

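View pics/scene.png

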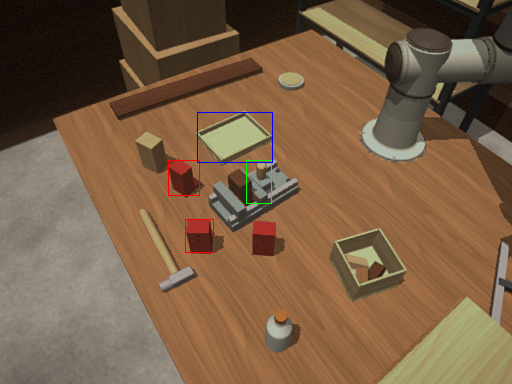

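The top crop shows the vise with the dark block at about (300,293), the handle at (310,378) and the tray at (582,455). The red L-blocks and the pale block are decoys. The vise yaw is about 4°, so I'm moving above the handle.

```bash
python3 -m creep '[[[0,0,0.346],[363,-594,0],0],[[0,0,0.346],[363,-594,0],0],[[0,0,0.346],[363,-594,0],0],[[0,0,0.346],[363,-594,0],0],[[0,0,0.346],[363,-594,0],0],[[0,0,0.346],[363,-594,0],0],[[0,0,0.346],[363,-594,0],0],[[0,0,0.346],[363,-594,0],0],[[0,0,0.346],[363,-594,0],0],[[0,0,0.346],[363,-594,0],0],[[0,0,0.346],[363,-594,0],0],[[0,0,0.346],[363,-594,0],0],[[0,0,0.346],[363,-594,0],0],[[0,0,0.346],[363,-594,0],0],[[0,0,0.346],[363,-594,0],0],[[0,0,0.346],[363,-594,0],0],[[0,0,0.346],[363,-594,0],0]]'
cat > w.py <<'E'
import sys
from h import *
s=sensors.sense(); c=viewer.camera("wrist"); W=cloud(c,s); z=W[...,2]
cv2.imwrite(f"pics/{sys.argv[1]}.png",c["img"])
print(s["time"],s["position"],s["tool_rot"][:2,1],s["joints"].round(0),s["width"],s["contact_force"])
m=((z>.118)&(z<.142)).astype(np.uint8)
n,L,st,_=cv2.connectedComponentsWithStats(m)
for i in range(1,n):
    if st[i,4]>150:
        p=W[L==i]; print(st[i],np.round(np.median(p,0),4),cv2.minAreaRect(p[:,:2].astype(np.float32)))
E
python3 w.py w1
```

```text
time: 2.1
position: [0.5191, -0.0398, 0.2145]
tool_rot: [[-0.997, -0.071, -0.001], [-0.071, 0.997, 0.001], [0.0, 0.001, -1.0]]
contact_force: [0.2, 0.1, -0.6]
width: 1.0
gripper_force: 0.0
2.1 [ 0.51907728 -0.03976262  0.21448195] [-0.07085123  0.99748672] [ -18.    1.  100.    0.   79. -112.] 1.0004811674465588 [ 0.19673433  0.0567583  -0.57313375]
[230 183  33  35 886] [ 0.5177 -0.0408  0.1312] ((0.5200729370117188, -0.04074840620160103), (0.026406293734908104, 0.025892242789268494), 5.1404876708984375)
[ 216  257   65   47 2961] [ 0.5905 -0.0344  0.1295] ((0.5937509536743164, -0.033994562923908234), (0.040597233921289444, 0.05587688833475113), 3.5389461517333984)
```

View pics/w1.png

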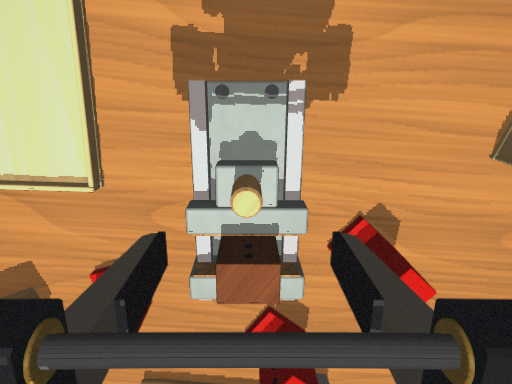

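The wrist view shows the handle top at (246,203) and the block at (248,270). It puts the handle at (0.520, -0.041), so the tool is centred. Descending and pinching.

```bash
python3 -m creep '[[[0,0,0],[0,-1,-40],0],[[0,0,0],[0,-1,-80],0],[[0,0,0],[0,-1,-105],0],[[0,0,0],[0,-1,-118],0],[[0,0,0],[0,-1,-123],0],[[0,0,0],[0,-1,-123],0],[[0,0,0],[0,-1,-123],1],[[0,0,0],[0,-1,-123],1],[[0,0,0],[0,-1,-123],1],[[0,0,0],[0,-1,-123],1],[[0,0,0],[0,-1,-123],1],[[0,0,0],[0,-1,-123],1],[[0,0,0],[0,-1,-123],1],[[0,0,0],[0,-1,-123],1],[[0,0,0],[0,-1,-123],1],[[0,0,0],[0,-1,-123],1]]'
```

```text
time: 3.75
position: [0.5196, -0.0417, 0.0916]
tool_rot: [[-0.998, -0.07, -0.0], [-0.07, 0.998, 0.0], [0.0, 0.0, -1.0]]
contact_force: [0.0, 1.0, 0.8]
width: 0.286
gripper_force: 30.0
```

```bash
python3 -m creep '[[[0,0,0],[-3,0,0],1],[[0,0,0],[-8,-0.5,0],1],[[0,0,0],[-14,-1,0],1],[[0,0,0],[-20,-1.4,0],1],[[0,0,0],[-26,-1.8,0],1],[[0,0,0],[-32,-2.2,0],1],[[0,0,0],[-38,-2.6,0],1],[[0,0,0],[-44,-3,0],1],[[0,0,0],[-50,-3.5,0],1],[[0,0,0],[-55,-3.8,0],1],[[0,0,0],[-58,-4,0],1],[[0,0,0],[-60,-4.2,0],1],[[0,0,0],[-61,-4.2,0],1],[[0,0,0],[-61,-4.2,0],1],[[0,0,0],[-61,-4.2,0],1]]'
```

```text
time: 5.25
position: [0.4621, -0.0458, 0.0917]
tool_rot: [[-0.998, -0.069, 0.01], [-0.069, 0.998, 0.0], [-0.01, -0.0, -1.0]]
contact_force: [20.6, 1.8, -18.9]
width: 0.286
gripper_force: 30.0
```

The force has built up, so the jaw is at its stop. I'll ease off, release, lift and look.

```bash
python3 -m creep '[[[0,0,0],[2,0,0],1],[[0,0,0],[2,0,0],1],[[0,0,0],[2,0,0],0],[[0,0,0],[2,0,0],0],[[0,0,0],[2,0,0],0],[[0,0,0],[2,0,0],0],[[0,0,0],[2,0,0],0],[[0,0,0],[2,0,0],0],[[0,0,0],[2,0,0],0],[[0,0,0],[2,0,30],0],[[0,0,0],[5,0,70],0],[[0,0,0],[40,5,110],0],[[0,0,0],[80,8,123],0],[[0,0,0],[100,10,123],0],[[0,0,0],[100,10,123],0],[[0,0,0],[100,10,123],0]]'
python3 w.py w2
```

```text
time: 6.85
position: [0.5577, -0.0358, 0.2137]
tool_rot: [[-0.998, -0.07, -0.002], [-0.07, 0.998, 0.0], [0.002, 0.001, -1.0]]
contact_force: [-0.4, 0.0, -0.3]
width: 1.002
gripper_force: 0.0
6.85 [ 0.55771205 -0.03578335  0.21372081] [-0.07049838  0.99751174] [ -16.    7.   94.   -0.   79. -110.] 1.002138217373812 [-0.41319189  0.00687055 -0.322692  ]
[ 226   56   37   40 1136] [ 0.463  -0.0447  0.1314] ((0.4633095860481262, -0.044760193675756454), (0.026364533230662346, 0.025979435071349144), 3.569356918334961)
[ 213  216   68   49 3208] [ 0.5913 -0.0342  0.1296] ((0.5940045714378357, -0.034066036343574524), (0.0402783527970314, 0.055998433381319046), 4.550879955291748)
```

View pics/w2.png

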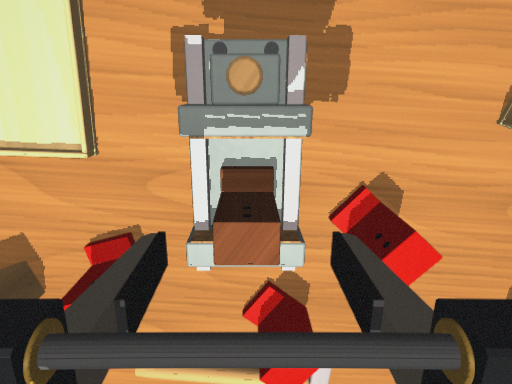

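The wrist view shows the jaw back at (245,120), the handle at (245,75), the foot uncovered at (247,178) and the post top at (247,240). Now I'll grasp the post.

```bash
python3 -m creep '[[[0,0,0],[31,1,0],0],[[0,0,0],[31,1,-40],0],[[0,0,0],[31,1,-80],0],[[0,0,0],[31,1,-110],0],[[0,0,0],[31,1,-130],0],[[0,0,0],[31,1,-138],0],[[0,0,0],[31,1,-138],0],[[0,0,0],[31,1,-138],1],[[0,0,0],[31,1,-138],1],[[0,0,0],[31,1,-138],1],[[0,0,0],[31,1,-138],1],[[0,0,0],[31,1,-138],1],[[0,0,0],[31,1,-138],1],[[0,0,0],[31,1,-138],1],[[0,0,0],[31,1,-138],1]]'
```

```text
time: 8.4
position: [0.5899, -0.035, 0.0771]
tool_rot: [[-0.998, -0.07, 0.001], [-0.07, 0.998, -0.0], [-0.001, -0.0, -1.0]]
contact_force: [-0.8, -0.8, 3.3]
width: 0.609
gripper_force: 30.0
```

```bash
python3 -m creep '[[[0,0,0],[-1,0,4],1],[[0,0,0],[-3,0,12],1],[[0,0,0],[-5,0,30],1],[[0,0,0],[-6,0,60],1],[[0,0,0],[-6,0,95],1],[[0,0,0],[-6,0,125],1],[[0,0,0],[-6,0,125],1],[[0,0,0],[-6,0,125],1]]'
```

```text
time: 9.2
position: [0.5835, -0.0349, 0.2015]
tool_rot: [[-0.998, -0.07, 0.0], [-0.07, 0.998, -0.0], [-0.0, -0.0, -1.0]]
contact_force: [-0.1, -0.5, -1.2]
width: 0.607
gripper_force: 30.0
```

```bash
python3 -m creep '[[[0,0,0],[0,-20,5],1],[[0,0,0],[-5,-50,5],1],[[0,0,0],[-15,-90,5],1],[[0,0,0],[-35,-130,5],1],[[0,0,0],[-60,-170,5],1],[[0,0,0],[-85,-210,5],1],[[0,0,0],[-105,-240,5],1],[[0,0,0],[-115,-255,5],1],[[0,0,0],[-119,-259,5],1],[[0,0,0],[-119,-259,5],1],[[0,0,0],[-119,-259,5],1],[[0,0,0],[-119,-259,5],1]]'
python3 - <<'E'
from h import *
s=sensors.sense()
for n in("scene","wrist"):
    c=viewer.camera(n); W=cloud(c,s); im=c["img"]
    if n=="scene": cv2.imwrite("pics/s2.png",cv2.resize(im[60:260,130:330],None,fx=3,fy=3)); 
    z=W[...,2]; x=W[...,0]; y=W[...,1]
    m=(abs(x-.465)<.09)&(abs(y+.294)<.055)&(z>.1)
    if n=="scene":
        m&=(z<.27); print("block low z",np.nanpercentile(z[m],[0.5,2,5]))
    r=(x>.33)&(x<.58)&(y<-.2)&(y>-.39)&(z>.018)&(z<.034)
    print(n,r.sum(),cv2.minAreaRect(W[r][:,:2].astype(np.float32)))
cv2.imwrite("pics/w3.png",im)
E
```

```text
time: 10.4
position: [0.4651, -0.2928, 0.2062]
tool_rot: [[-0.997, -0.072, -0.0], [-0.072, 0.997, 0.001], [0.0, 0.001, -1.0]]
contact_force: [0.1, 0.1, -1.0]
width: 0.61
gripper_force: 30.0
block low z [0.15786311 0.16074143 0.1641751 ]
scene 417 ((0.45898061990737915, -0.2925761044025421), (0.20340797305107117, 0.16882281005382538), 2.263117551803589)
wrist 3286 ((0.448954313993454, -0.2930319905281067), (0.1829799860715866, 0.16019770503044128), 2.206111192703247)
```

View pics/s2.png

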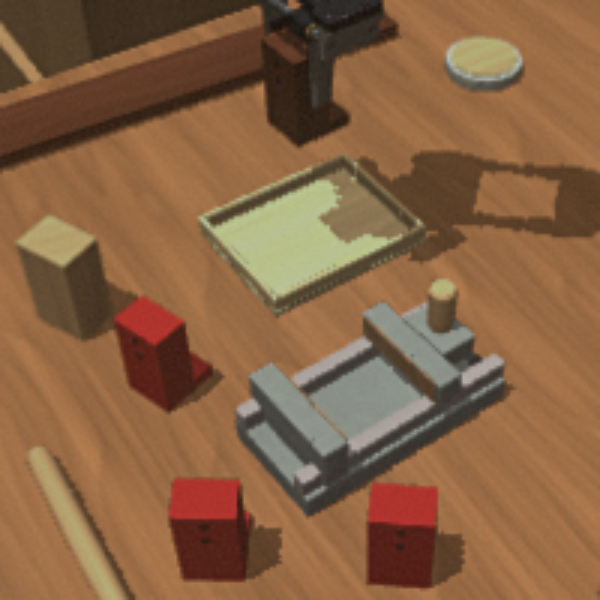

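The scene view shows the block held upright at (300,85), hanging over the tray, and the vise empty with its jaw open. Its bottom is at z≈0.159, so it needs to go down about 153 mm.

```bash
python3 -m creep '[[[0,0,0],[0,0,-25],1],[[0,0,0],[0,0,-55],1],[[0,0,0],[0,0,-85],1],[[0,0,0],[0,0,-110],1],[[0,0,0],[0,0,-128],1],[[0,0,0],[0,0,-138],1],[[0,0,0],[0,0,-143],1],[[0,0,0],[0,0,-146],1],[[0,0,0],[0,0,-148],1],[[0,0,0],[0,0,-149],1],[[0,0,0],[0,0,-150],1],[[0,0,0],[0,0,-151],1],[[0,0,0],[0,0,-151],1],[[0,0,0],[0,0,-151],1]]'
```

```text
time: 11.9
position: [0.4646, -0.294, 0.0557]
tool_rot: [[-0.998, -0.07, 0.0], [-0.07, 0.998, -0.0], [-0.0, -0.0, -1.0]]
contact_force: [-0.3, 0.3, -1.3]
width: 0.609
gripper_force: 30.0
```

```bash
python3 -m creep '[[[0,0,0],[0,0,-0.7],1],[[0,0,0],[0,0,-1.4],1],[[0,0,0],[0,0,-1.4],1],[[0,0,0],[0,0,-1.4],1]]'; python3 -m creep '[[[0,0,0],[0,0,-0.5],1],[[0,0,0],[0,0,-1],1],[[0,0,0],[0,0,-1],1],[[0,0,0],[0,0,-1],1]]'
```

```text
time: 12.3
position: [0.4646, -0.2939, 0.0542]
tool_rot: [[-0.998, -0.07, -0.0], [-0.07, 0.998, 0.0], [0.0, 0.0, -1.0]]
contact_force: [-0.4, -0.2, -1.1]
width: 0.604
gripper_force: 30.0
time: 12.7
position: [0.4646, -0.2939, 0.0532]
tool_rot: [[-0.998, -0.07, -0.0], [-0.07, 0.998, 0.0], [0.0, 0.0, -1.0]]
contact_force: [0.9, 0.5, -1.4]
width: 0.611
gripper_force: 30.0
```

```bash
python3 -m creep '[[[0,0,0],[0,0,-0.5],1],[[0,0,0],[0,0,-0.5],1],[[0,0,0],[0,0,-0.5],1]]'; python3 -m creep '[[[0,0,0],[0,0,-0.5],1],[[0,0,0],[0,0,-0.5],1],[[0,0,0],[0,0,-0.5],1]]'
```

```text
time: 13.0
position: [0.4647, -0.294, 0.0531]
tool_rot: [[-0.998, -0.07, 0.0], [-0.07, 0.998, -0.0], [-0.0, -0.0, -1.0]]
contact_force: [-1.3, 0.5, 3.7]
width: 0.606
gripper_force: 30.0
time: 13.3
position: [0.4647, -0.294, 0.0531]
tool_rot: [[-0.998, -0.07, -0.0], [-0.07, 0.998, 0.0], [0.0, 0.0, -1.0]]
contact_force: [-2.8, 3.3, 7.9]
width: 0.612
gripper_force: 30.0
```

The block is seated. Next I release it and rise.

```bash
python3 -m creep '[[[0,0,0],[0,0,0.5],1],[[0,0,0],[0,0,0.5],0.3],[[0,0,0],[0,0,0.5],0.2],[[0,0,0],[0,0,0.5],0],[[0,0,0],[0,0,0.5],0],[[0,0,0],[0,0,0.5],0],[[0,0,0],[0,0,0.5],0],[[0,0,0],[0,0,10],0],[[0,0,0],[0,0,35],0],[[0,0,0],[0,0,70],0],[[0,0,0],[0,0,110],0],[[0,0,0],[0,0,150],0],[[0,0,0],[0,0,190],0],[[0,0,0],[0,0,190],0],[[0,0,0],[0,0,190],0]]'
python3 - <<'E'
from h import *
c=viewer.camera("scene"); cv2.imwrite("pics/s3.png",cv2.resize(c["img"][60:260,130:330],None,fx=3,fy=3))
s=sensors.sense(); c=viewer.camera("wrist"); W=cloud(c,s); z=W[...,2]
m=(z>.09)&(z<.12)&(abs(W[...,0]-.467)<.06)&(abs(W[...,1]+.294)<.06)
print(np.median(z[m]),np.ptp(np.percentile(z[m],[3,97])),cv2.minAreaRect(W[m][:,:2].astype(np.float32)))
E
```

```text
time: 14.8
position: [0.465, -0.2944, 0.2437]
tool_rot: [[-0.998, -0.07, 0.002], [-0.07, 0.998, -0.002], [-0.002, -0.002, -1.0]]
contact_force: [-0.1, 0.4, -0.6]
width: 0.999
gripper_force: 0.0
0.10557559224896859 0.009642132593825625 ((0.4687183201313019, -0.2928858995437622), (0.04024958610534668, 0.05608980357646942), 4.0008063316345215)
```

View pics/s3.png

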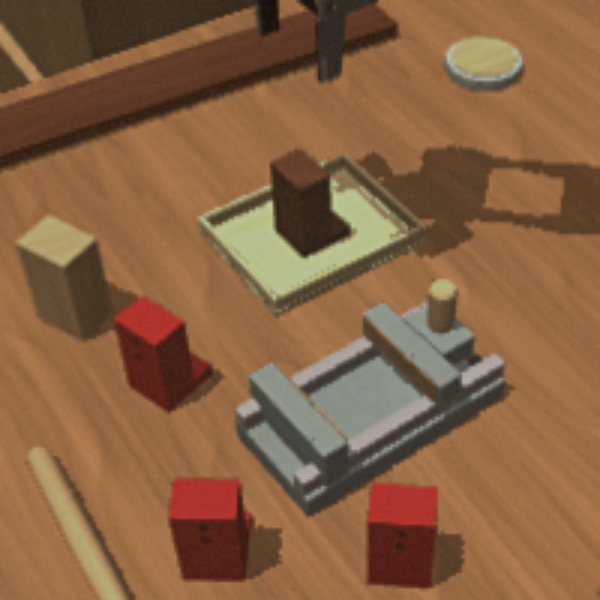

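The block stands upright in the tray at (305,205), the jaw is open and the gripper is clear. Handing in.

```bash
python3 -c "from rig import workorder; print(workorder.job_done())"
```

```text
the job is handed in; nothing more can be done
None
```

The job is handed in: the neck block stands upright on its foot in the plywood tray, the vise jaw is open against its stop (about 57 mm of measured travel), and the gripper is clear.

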